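# Lock off the paper chute with a snap hook

### The arm

A 6-joint arm with a two-finger parallel gripper is mounted at the origin on the work surface. World frame = base frame: x ahead of the robot, y to its left, z up, the work surface at z = 0. Lengths are in m, angles in rad, forces in N, time in s.
With the tool pointing down it reaches from about 0.35 to 0.875 m from the base axis. Payload 4.2 kg.
Tool frame: the origin (TCP) lies at the very end of the fingers, on their centre line; the grasp point (between the pads) lies 19 mm behind it; z points along the fingers, y is the line along which they close (so a half turn about z gives the same grasp; the last joint's range is limited). The gripper opens to 87 mm and grips with 3 to 60 N. Pads are 19 mm wide; open, the fingers measure 117 mm over their backs; the gripper's body (75 mm by 190 mm) begins 51 mm behind the grasp point.
Start: joints at [-1.031, 0.385, 0.008, 0, -1.194, -0.259], TCP at [0.173, -0.6, 0.223] pointing down, gripper open.
Joint ranges: [-3.14, 3.14], [-1.21, 2.06], [-1.07, 1.41], [-3.16, 2.05], [-2.99, -0.16], [-3.1, 3.1]. Speed limits (rad/s): [2.79, 2.79, 3.14, 3.14, 3.14, 3.14].

### API

Orientations are given as a rotation vector (axis times angle).
In Python, from workcell import ctrl gives the robot as it stands.
- The arm moves only by the shell command python3 -m inch 'ROWS' [FORCE]. ROWS is JSON, a list of rows, each a list of 7 numbers: the shift along the tool's x, y, z in mm, then the turn, a rotation vector about the tool's x, y, z in rad, then the opening in per cent of the stroke, from 0 (shut) to 100 (fully open). In form: [[x, y, z, rx, ry, rz, grip], ...]. A call has 1 to 5 rows; each row is the pose to reach, as a shift and turn from the pose commanded when the call began, along the tool's axes at that moment; what a row does not reach only later rows make up. A row lasts 1/8 s, in which the tool goes at most 62.5 mm and 10.7 degrees, less where a joint would pass 70% of its speed; a pose out of reach is approached as far as the arm can. A call with a gripper value outside its range is refused whole. The fingers move at their own pace and stop on an object; FORCE is the grip in N (left out, the last holds). Time passes only in rows, so rows that repeat a pose let the fingers close. It gives the time, the measured TCP pose, the force, the opening and the grip force at its end, in the units of the state.
- ctrl.sense(): the state, without advancing time (a new reading comes with each control period).
- ctrl.get_image(name): name is "side" or "top" or "wrist"; returns a dict with "img" (480x640x3 uint8, red, green, blue), "fx", "fy", "cx", "cy" (pixels), "extrinsics" (4x4, takes a point from camera to world coordinates). Camera axes: x right, y down, z forward; pixel columns grow to the right and rows downward; lengths in m; the calibration is good to about 2 mm. A picture is of the moment at which its call begins. There is no depth.
- ctrl.finish_job(): hands the job in; it is judged then, once.
The state is a dict: "time": time; "joint_positions": joint angles; "joint_velocities": joint speeds; "tau": joint torques, N m; "tcp_pos": TCP position; "eef_rot": TCP orientation; "force": force on the tool from outside, world axes, zero at the start; "moment": the same for the moment, N m; "finger_gap": finger opening in m; "grasp_force": force on a finger pad.
Only numpy, scipy, OpenCV 4.12 (cv2) and the standard library are available. Lean on these libraries where they do the work, as an engineer would, in place of code of your own. Each camera call takes 0.05 s, during which the arm holds its last target. There are 200 camera calls.

### The job

Lock off the paper chute: fold the hasp down flat over its staple, then take the snap hook by its shank and push it sideways onto a leg of the staple until the sprung gate flicks shut behind it. Prove it is caught by tugging it straight back by the shank with about 1.5 kg (15 N), the bend of the hook bearing on the leg, and at no time load the staple with more than 3 kg (30 N). Let go and leave the hook lying on the shut hasp, still caught, and do not disturb the padlock, stamp and keys lying nearby.

Things in the scene. Friction and masses are not known exactly. Their poses are not given: they have to be found in the camera images.
- hatch: Steel chute hatch fixed on the counter, 210 x 260 mm, 8 mm thick. Origin at the centre of its underside, on the counter. Its z axis points up; the hasp lies along its y axis when shut (hinge at +y, free end at -y).
- staple: Steel bow fixed upright on the hatch: 8 mm round bar, two upright legs with centres 38 mm apart along its y axis, 46 mm high over the hatch plate. Origin midway between the legs on the top face of the hatch plate (8 mm above the counter); axes parallel to the hatch's.
- outer_leg (a point): Point on the centre line of the leg nearer the hasp's free end (at y = -19 mm in the staple's frame), 28 mm above the counter. The free opening of the staple reaches from the shut hasp's top (16 mm above the counter) to 46 mm above it.
- inner_leg (a point): The same on the other leg (y = +19 mm in the staple's frame), nearer the hasp's hinge.
- hasp (a joint): Hasp leaf angle, rad: 0 flat shut with the staple through its slot, growing as it opens (pi/2 upright). Leaf 40 mm wide, 4 mm thick; slot 16 mm wide from 33 to 85 mm from the hinge pin, then a plain tab to its free end at 112 mm. The pin runs along the hatch's x axis at y = +30 mm in the hatch's frame, 13.5 mm above the counter. The hinge is stiff (0.16 N m) and stays where it is left.
- hasp_end (a point): Middle of the hasp's free end edge, 112 mm from its hinge pin.
- hook: Steel swivel snap hook, about 170 g, 127 mm long, 46 mm wide, 10 mm thick, lying flat. Origin on its middle line and underside, level with the gate's pivot. x points along it to the nose end, z up; mouth and gate are on its +y side. Inside the loop the spine's face is at y = -14 mm and the bend's face at x = 44 mm.
- shank (a point): Middle of the hook's shank, the block to grip: 30 mm long (x = -44 to -14 mm in the hook's frame), 18 mm wide, 12 mm high; this point is 6 mm over its underside. A ring eye follows behind it to x = -73 mm.
- bend (a point): Where the centre of a staple leg lies when seated in the hook's bend: x = 40, y = 0 mm in the hook's frame, 5 mm over its underside.
- gate (a joint): Angle of the hook's sprung gate, rad: 0 shut, to 1.2 pushed inward (only way it opens). 6 mm thick, along y = 17 mm from its pivot at x = 0 to its tip at x = 29.5 mm; the nose follows from x = 30. A leg meets 4 to 7 N. It flicks shut once the leg's centre is 33.5 mm from the pivot; going straight in at x = 22 to 26 mm that is 2 to 8 mm before the leg bottoms on the spine (leg centre at y = -10).
- padlock: Brass padlock, 45 x 50 x 20 mm, bystander. Origin at the centre of its underside.
- stamp: Hand stamp with a wooden handle, 78 mm high, bystander. Origin at the centre of its underside.
- keys: Flat key with a grey tag, about 120 mm long, 5 mm thick, bystander. Origin on its underside.

How it is judged:
On the way, in this order (a step that is already met when the one before it is completed fails the run):
1. the hasp is folded down flat over the staple (value of joint hasp below 0.06 rad), for 0.2 s.
2. the hook is caught on a leg of the staple, its gate shut, and tugged back so that its bend bears on the leg with more than 8 N (value of joint gate below 0.1 rad and contact force between hook and staple above 8 N and ((x of outer_leg in the frame of hook between 0.034 and 0.046 m and y of outer_leg in the frame of hook between -0.016 and 0.0135 m and z of outer_leg in the frame of hook between -0.019 and 0.03 m) or (x of inner_leg in the frame of hook between 0.034 and 0.046 m and y of inner_leg in the frame of hook between -0.016 and 0.0135 m and z of inner_leg in the frame of hook between -0.019 and 0.03 m))), for 0.1 s.
At the end, for the whole second after the job is handed in: The hasp lies flat (under 0.08 rad), the hook lies on it released and at rest, tilted less than 0.45 rad, with one leg of the staple inside the hook's loop and the gate shut (under 0.1 rad) (value of joint hasp below 0.08 rad and value of joint gate below 0.1 rad and ((x of outer_leg in the frame of hook between 0.004 and 0.046 m and y of outer_leg in the frame of hook between -0.016 and 0.0135 m and z of outer_leg in the frame of hook between -0.019 and 0.03 m) or (x of inner_leg in the frame of hook between 0.004 and 0.046 m and y of inner_leg in the frame of hook between -0.016 and 0.0135 m and z of inner_leg in the frame of hook between -0.019 and 0.03 m)) and angle between hook's own z axis and vertical below 0.45 rad and linear speed of hook below 0.02 m/s); the robot touches nothing.
It fails at once if the hook loads the staple with more than 32 N (contact force between hook and staple above 32 N).
It fails at once if the padlock, the stamp or the keys are moved by more than 30 mm (distance of any of padlock, stamp, keys from where it was at the start of the episode above 0.03 m).
It also fails if it takes over 64 s, if anything falls off the work surface, if the arm or the gripper's body presses on something with over 40 N, if the wrist force passes 120 N, or if a joint passes its speed limit or range.

## Working session

There is one attempt and no reset: what is moved stays moved. The work goes in short steps, Python scripts to look and compute and a shell command to move; the robot and the scene stay as the last step left them, time stands still between calls to the robot, and variables do not carry over. Pictures are saved under pics/ and viewed, at most 10 in all, crops included, and the job is handed in when it is done.

```bash
ls; mkdir -p pics
cat > h.py <<'E'
import numpy as np, cv2
from scipy.spatial.transform import Rotation as R
from workcell import ctrl
def shot(n,f=None):
    d=ctrl.get_image(n)
    if f: cv2.imwrite('pics/'+f,d['img'][:,:,::-1])
    return d
def ray(d,u,v):
    E=np.array(d['extrinsics']); r=E[:3,:3]@np.array([(u-d['cx'])/d['fx'],(v-d['cy'])/d['fy'],1.]); return E[:3,3],r
def onz(d,u,v,z):
    o,r=ray(d,u,v); return o+r*(z-o[2])/r[2]
def proj(d,p):
    E=np.array(d['extrinsics']); q=E[:3,:3].T@(np.array(p)-E[:3,3]); return np.array([d['fx']*q[0]/q[2]+d['cx'],d['fy']*q[1]/q[2]+d['cy']])
def tri(a,pa,b,pb):
    o1,r1=ray(a,*pa);o2,r2=ray(b,*pb);t=np.linalg.lstsq(np.c_[r1,-r2],o2-o1,rcond=None)[0]
    p,q=o1+t[0]*r1,o2+t[1]*r2; return (p+q)/2,np.linalg.norm(p-q)
def totool(p):
    "world point -> shift in tool axes mm from measured TCP"
    s=ctrl.sense(); return R.from_rotvec(s['eef_rot']).inv().apply(np.array(p)-s['tcp_pos'])*1000
E
python3 - <<'E'
from h import *
for n in('top','side'):
    d=shot(n,n+'0.png'); print(n,d['fx'],np.round(d['extrinsics'],3).tolist())
s=ctrl.sense();print(s); print(R.from_rotvec(s['eef_rot']).as_matrix().round(3))
E
```

```text
pics
top 470.7387796965145 [[0.007, -0.99, 0.139, 0.417], [-1.0, -0.008, -0.01, -0.01], [0.011, -0.139, -0.99, 1.075], [0.0, 0.0, 0.0, 1.0]]
side 446.00238644352936 [[-0.913, -0.275, 0.301, 0.193], [-0.407, 0.577, -0.708, 0.804], [0.021, -0.769, -0.638, 0.784], [0.0, 0.0, 0.0, 1.0]]
{'time': 0.1, 'joint_positions': array([-1.03138472e+00,  3.85472978e-01,  6.78837166e-03, -4.63015465e-04,
       -1.19397703e+00, -2.58622504e-01]), 'joint_velocities': array([ 0.00110826,  0.00039808,  0.00232369,  0.00137994, -0.00015985,
        0.00179019]), 'tau': array([-2.02851129e-04, -3.91688633e+01,  1.87935448e+01,  4.23194781e+00,
        1.34439074e-02, -7.02610373e-05]), 'tcp_pos': array([ 0.17309157, -0.60000736,  0.22157898]), 'eef_rot': array([ 4.39303284e-01, -3.11039332e+00, -2.96218249e-03]), 'force': array([0.60970474, 0.13624368, 0.28395747]), 'moment': array([ 0.0152676 , -0.02311271,  0.01243921]), 'grasp_force': 0.0, 'finger_gap': 0.08700413832585065}
[[-0.961 -0.277 -0.001]
 [-0.277  0.961  0.002]
 [ 0.     0.002 -1.   ]]
```

View pics/top0.png

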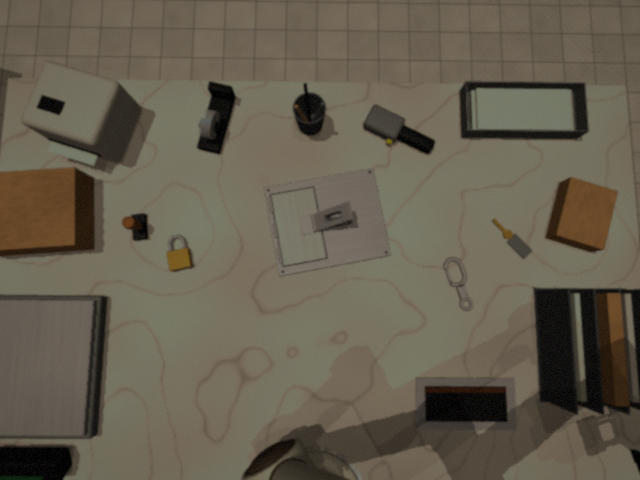

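View pics/side0.png

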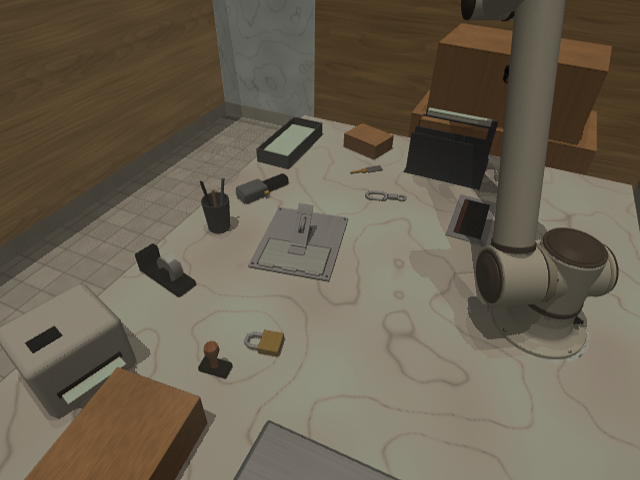

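Top view: the hatch is centred near (328,222), with the hasp at (335,215) hinged on its left side (+y). The hook is at (457,282), nose up. Next I zoom in on both.

Run:
```python
import cv2,numpy as np
t=cv2.imread('pics/top0.png');s=cv2.imread('pics/side0.png')
a=cv2.resize(t[160:285,255:395],None,fx=2.8,fy=2.8,interpolation=3)
b=cv2.resize(t[245:320,430:490],None,fx=4.6,fy=4.6,interpolation=3)
c=cv2.resize(s[195:290,240:360],None,fx=3,fy=3,interpolation=3)
d=cv2.resize(s[180:210,355:415],None,fx=6,fy=6,interpolation=3)
o=np.zeros((600,800,3),np.uint8)
for im,y,x in((a,0,0),(b,0,400),(c,352,0),(d,400,400)):
    h=min(im.shape[0],600-y);w=min(im.shape[1],800-x);o[y:y+h,x:x+w]=im[:h,:w]
cv2.imwrite('pics/z0.png',np.clip(o*1.5,0,255).astype(np.uint8))
```

```text
(no output)
```

View pics/z0.png

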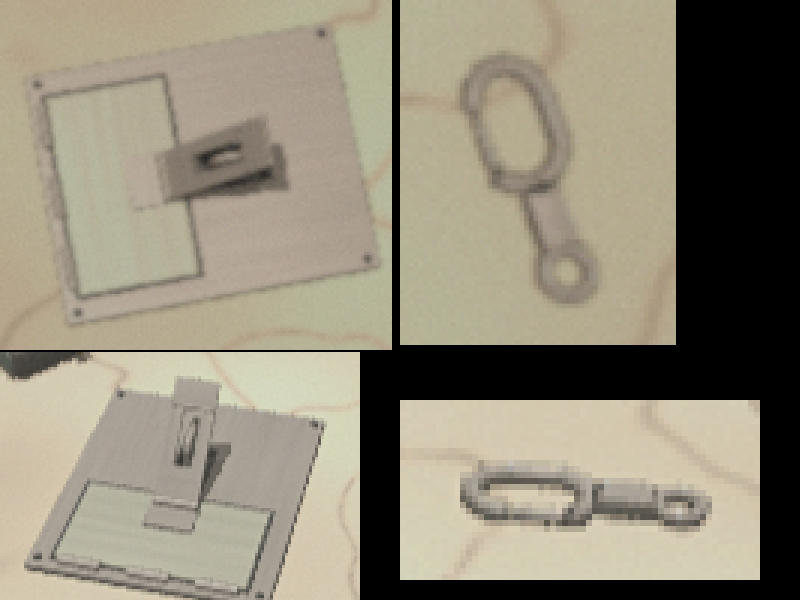

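Run:
```python
from h import *
t=shot('top');s=shot('side');np.save('t.npy',t,allow_pickle=True);np.save('s.npy',s,allow_pickle=True)
Z=lambda u,v:(255+u/2.8,160+v/2.8)
c=[onz(t,*Z(*p),.008)[:2] for p in((25,78),(330,25),(380,265),(70,325))]
sc=[onz(t,*Z(*p),.008)[:2] for p in((37,84),(321,33),(367,259),(77,313))]
print('sides',[np.linalg.norm(c[i]-c[i-1]).round(4) for i in range(4)]);C=(np.mean(c,0)+np.mean(sc,0))/2
print(np.mean(c,0),np.mean(sc,0))
y=(c[0]+c[3]-c[1]-c[2]+sc[0]+sc[3]-sc[1]-sc[2]);y/=np.linalg.norm(y);x=np.array([y[1],-y[0]])
print('hatch',C,'y',y,'yaw',np.arctan2(x[1],x[0]))
print('side corners',[onz(s,240+u/3,195+(v-352)/3,.008).round(3) for u,v in((113,390),(325,424),(272,598),(25,568))])
E,g=tri(t,Z(268,146),s,(306,195+(379-352)/3));e=E[:2]-C
print('hasp end',E,g,'hatch frame',e@x,e@y,E[2],'ang',np.arctan2(E[2]-.0135,.03-e@y), np.hypot(E[2]-.0135,.03-e@y))
P,g2=tri(t,Z(165,178),s,(240+177/3,195+(502-352)/3));print('pin',P,g2,(P[:2]-C)@x,(P[:2]-C)@y)
# hook mask
im=t['img'];cr=im[245:320,430:490].astype(float)
hsv=cv2.cvtColor(im,cv2.COLOR_RGB2HSV)[245:320,430:490]
sat=cv2.GaussianBlur(hsv[:,:,1],(3,3),0)
bg=np.median(cr.reshape(-1,3),0);
g=cr@[.3,.6,.1]; m=(((np.median(g)-g)>22)).astype(np.uint8)
m=cv2.morphologyEx(m,cv2.MORPH_CLOSE,np.ones((3,3)))
cs,_=cv2.findContours(m,0,2);k=max(cs,key=cv2.contourArea)
q=np.array([onz(t,430+p[0][0],245+p[0][1],.007)[:2] for p in k],np.float32)
r=cv2.minAreaRect(q*1000);print('hook rect',r)
o=cv2.resize(np.dstack([m*255]*3),None,fx=4,fy=4,interpolation=0);cv2.imwrite('pics/m.png',o)
eye=onz(t,466.3,303.7,.006);loop=onz(t,*(430+(515-400)/4.6,245+122/4.6),.006)
print('eye',eye,'loop',loop, 'dist',np.linalg.norm(eye-loop),'dir',np.arctan2(*(loop-eye)[[1,0]]))
print(onz(t,178,255,0),onz(t,137,230,0),onz(t,512,238,0))
```

```text
sides [np.float64(0.2079), np.float64(0.2576), np.float64(0.2048), np.float64(0.2562)]
[ 0.60142441 -0.02301374] [ 0.60207263 -0.02235985]
hatch [ 0.60174852 -0.02268679] y [-0.191244    0.98154253] yaw 0.1924293880644955
side corners [array([ 0.728, -0.121,  0.008]), array([ 0.521, -0.16 ,  0.008]), array([0.474, 0.077, 0.008]), array([0.675, 0.133, 0.008])]
hasp end [ 0.60993317 -0.07165268  0.08911447] 0.004802997765020946 hatch frame -0.0013308440298884325 -0.049627367180458556 0.08911446619630575 ang 0.7595545652972027 0.10980922138984428
pin [0.59529523 0.00697627 0.01203194] 0.00034266580931545295 -0.0006612976266066039 0.03034970627849636
hook rect ((461.1715393066406, -322.5574035644531), (125.58218383789062, 43.302734375), 18.941505432128906)
eye [ 0.41601961 -0.33838931  0.006     ] loop [ 0.48834565 -0.31511134  0.006     ] dist 0.07597973268074348 dir 0.31137809144913264
[0.52165335 0.31681187 0.        ] [0.57860062 0.41366822 0.        ] [ 0.5673022  -0.45163066  0.        ]
```

View pics/m.png

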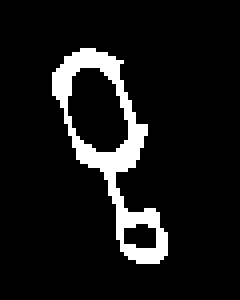

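The mask shows the hook clean, loop up and eye down. The measured sizes match the given ones: hatch 257x207 mm, pin at y=+30 mm, hasp radius 110 mm at 0.76 rad, hook 126x43 mm. So I move now.

```bash
cat >> h.py <<'E'
C=np.array([.6017,-.0227]);HY=.1924
def hw(x,y,z):  # hatch frame -> world
    c,s=np.cos(HY),np.sin(HY); return np.array([C[0]+c*x-s*y,C[1]+s*x+c*y,z])
def plan(p,yawy):
    "tool shift mm and tool rz so that tool y has world yaw yawy (mod pi)"
    s=ctrl.sense();M=R.from_rotvec(s['eef_rot']).as_matrix();y0=np.arctan2(M[1,1],M[0,1])
    d=(yawy-y0+np.pi/2)%np.pi-np.pi/2
    tgt=np.array([[np.sin(y0+d),np.cos(y0+d),0],[-np.cos(y0+d),np.sin(y0+d),0],[0,0,-1]]) # cols x,y,z
    rv=R.from_matrix(M.T@tgt).as_rotvec()
    print('shift',totool(p).round(1),'rot',rv.round(3),'tcp',(s['tcp_pos']*1000).round(1),'F',np.round(s['force'],1),'gap',round(s['finger_gap']*1000,1),'g',round(s['grasp_force'],1),'t',s['time'])
E
python3 -m inch '[[0,0,-60,0,0,0,0],[0,0,-80,0,0,0,0]]' 20
python3 -c "
from h import *
plan(hw(0,-.062,.13),HY+np.pi/2)"
```

```text
time: 0.45
tcp_pos: [0.1734, -0.6018, 0.3065]
eef_rot: [-0.44, 3.11, -0.009]
force: [-0.2, -0.7, -0.2]
finger_gap: 0.0743
grasp_force: 0.0Traceback (most recent call last):
  File "<string>", line 3, in <module>
    plan(hw(0,-.062,.13),HY+np.pi/2)
    ~~~~^^^^^^^^^^^^^^^^^^^^^^^^^^^^
  File "h.py", line 28, in plan
    rv=R.from_matrix(M.T@tgt).as_rotvec()
       ~~~~~~~~~~~~~^^^^^^^^^
  File "scipy/spatial/transform/_rotation.pyx", line 1143, in scipy.spatial.transform._rotation.Rotation.from_matrix
ValueError: Non-positive determinant (left-handed or null coordinate frame) in rotation matrix 0: [[-9.96073460e-01 -8.85305493e-02  6.42877681e-05]
 [-8.85285471e-02  9.96055320e-01  6.04117099e-03]
 [ 5.98862359e-04 -6.01175879e-03  9.99981750e-01]].
```

```bash
sed -i 's/tgt=.*# cols/a=y0+d;tgt=np.array([[-np.sin(a),np.cos(a),0],[np.cos(a),np.sin(a),0],[0,0,-1]]) # cols/' h.py
python3 -c "
from h import *
plan(hw(0,-.062,.13),HY+np.pi/2)"
```

```text
shift [-566.6  376.9  174.2] rot [-0.006  0.     0.089] tcp [ 173.4 -601.8  306.5] F [-0.2 -0.7 -0.2] gap 74.3 g 0.0 t 0.45
```

```bash
python3 -m inch '[[-50,33,0,0,0,0.02,0],[-100,66,0,0,0,0.04,0],[-150,99,0,0,0,0.06,0],[-200,132,0,0,0,0.08,0],[-250,165,10,0,0,0.089,0]]' >/dev/null
python3 -m inch '[[-50,33,10,0,0,0,0],[-100,66,20,0,0,0,0],[-150,99,40,0,0,0,0],[-200,132,60,0,0,0,0],[-250,165,80,0,0,0,0]]'
python3 -c "
from h import *
plan(hw(0,-.062,.13),HY+np.pi/2)"
```

```text
time: 1.7
tcp_pos: [0.5814, -0.1628, 0.2126]
eef_rot: [-0.301, 3.127, -0.0]
force: [1.0, -1.0, 0.4]
finger_gap: 0.0005
grasp_force: 0.0
shift [-46.7  71.6  82.6] rot [-0.  0. -0.] tcp [ 581.4 -162.8  212.6] F [ 1.  -1.   0.4] gap 0.5 g 0.0 t 1.7
```

```bash
python3 -m inch '[[-24,36,30,0,0,0,0],[-47,72,70,0,0,0,0],[-47,72,83,0,0,0,0],[-47,72,83,0,0,0,0]]'
python3 -c "
from h import *
plan(hw(0,-.062,.13),HY+np.pi/2)"
```

```text
time: 2.2
tcp_pos: [0.612, -0.085, 0.1291]
eef_rot: [0.301, -3.124, 0.0]
force: [0.9, -0.4, -0.2]
finger_gap: 0.0005
grasp_force: 0.0
shift [-1.8  1.1 -0.9] rot [ 0.    -0.003 -0.   ] tcp [612.  -85.  129.1] F [ 0.9 -0.4 -0.2] gap 0.5 g 0.0 t 2.2
```

```bash
python3 -m inch '[[-2,0,20,0,0,0,0],[-2,-2,40,0,0,0,0],[-2,-6,61,0,0,0,0],[-2,-9,76,0,0,0,0],[-2,-11,90,0,0,0,0]]'
python3 -m inch '[[0,0,10,0,0,0,0],[0,0,18,0,0,0,0],[0,0,21,0,0,0,0],[0,0,22,0,0,0,0]]'
python3 -c "
from h import *
plan(hw(0,-.073,.0155),HY+np.pi/2)"
```

```text
time: 2.82
tcp_pos: [0.6174, -0.0961, 0.0406]
eef_rot: [-0.299, 3.125, -0.0]
force: [0.1, 0.5, 0.8]
finger_gap: 0.0003
grasp_force: 0.0
time: 3.32
tcp_pos: [0.6177, -0.0963, 0.0196]
eef_rot: [-0.302, 3.125, -0.003]
force: [-1.0, -6.9, 7.0]
finger_gap: 0.0
grasp_force: 4.0
shift [1.7 2.3 4.1] rot [-0.002  0.002  0.   ] tcp [617.7 -96.3  19.6] F [-1.  -6.9  7. ] gap 0.0 g 4.0 t 3.325
```

```bash
python3 -m inch '[[0,0,1,0,0,0,0],[0,0,2,0,0,0,0],[0,0,2,0,0,0,0]]'
python3 -m inch '[[0,0,1,0,0,0,0],[0,0,1,0,0,0,0]]'
python3 - <<'E'
from h import *
shot('side','side1.png');a=cv2.imread('pics/side1.png')[185:300,235:365]
cv2.imwrite('pics/z1.png',np.clip(cv2.resize(a,None,fx=5,fy=5,interpolation=3)*1.4,0,255).astype(np.uint8))
E
```

```text
time: 3.7
tcp_pos: [0.6179, -0.0971, 0.0184]
eef_rot: [-0.301, 3.125, -0.004]
force: [-1.5, -8.1, 6.7]
finger_gap: 0.0001
grasp_force: 5.2
time: 3.95
tcp_pos: [0.6181, -0.0976, 0.0178]
eef_rot: [-0.302, 3.124, -0.005]
force: [-1.4, -10.0, 8.7]
finger_gap: 0.0005
grasp_force: 6.1
```

View pics/z1.png

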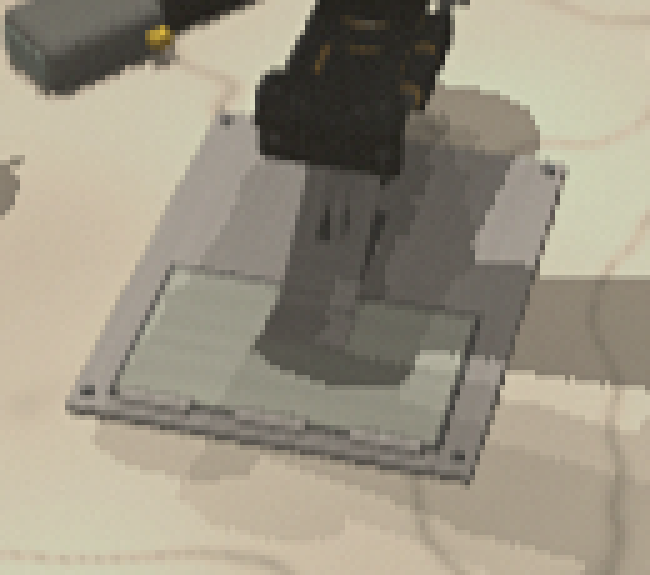

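The gripper hides the leaf end, but the leaf looks nearly flat. I'll back off and look at it uncovered.

```bash
python3 -m inch '[[0,0,-30,0,0,0,0],[20,-30,-90,0,0,0,0],[50,-90,-110,0,0,0,100],[80,-150,-110,0,0,0,100]]'
python3 - <<'E'
from h import *
t=shot('top','top2.png');s=shot('side','side2.png')
t=cv2.imread('pics/top2.png')[190:245,290:375];s=cv2.imread('pics/side2.png')[195:275,260:345]
a=cv2.resize(t,None,fx=6,fy=6,interpolation=3)[:330];b=cv2.resize(s[:45+5],None,fx=6,fy=5,interpolation=3)
o=np.vstack([a,b]);print(o.shape);cv2.imwrite('pics/z2.png',np.clip(o*1.4,0,255).astype(np.uint8))
E
```

```text
time: 4.5
tcp_pos: [0.5726, -0.2419, 0.1271]
eef_rot: [-0.304, 3.121, -0.002]
force: [0.9, -0.6, -0.9]
finger_gap: 0.0131
grasp_force: 0.0
(580, 510, 3)
```

View pics/z2.png

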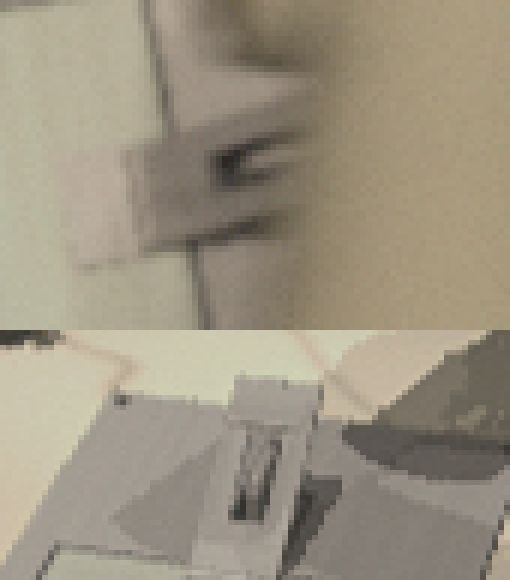

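The leaf end is still at (306,205) in the side view, so the hasp has not moved. The fingers passed just outside its end. I'll redo the push along the leaf's own arc.

```bash
python3 -m inch '[[0,0,-10,0,0,0,0],[0,0,-10,0,0,0,0],[0,0,-10,0,0,0,0]]' 20
python3 -c "
from h import *
plan(hw(0,-.040,.130),HY+np.pi/2)"
```

```text
time: 4.97
tcp_pos: [0.5719, -0.2399, 0.1342]
eef_rot: [-0.304, 3.127, 0.0]
force: [-0.8, 0.0, -0.5]
finger_gap: 0.0064
grasp_force: 0.0
shift [-71.  167.4   4.2] rot [0.    0.    0.001] tcp [ 571.9 -239.9  134.2] F [-0.8  0.  -0.5] gap 6.4 g 0.0 t 4.975
```

```bash
python3 -m inch '[[-20,50,0,0,0,0,0],[-40,100,0,0,0,0,0],[-60,145,0,0,0,0,0],[-71,167,0,0,0,0,0],[-71,167,4,0,0,0,0]]' >/dev/null
python3 -m inch '[[0,0,0,0,0,0,0]]'
python3 -c "
from h import *
plan(hw(0,-.043,.091),HY+np.pi/2)"
```

```text
time: 5.72
tcp_pos: [0.6087, -0.0636, 0.1294]
eef_rot: [0.302, -3.125, -0.0]
force: [-0.2, -0.3, -0.3]
finger_gap: 0.0002
grasp_force: 0.0
shift [-1.1 -1.6 38.4] rot [ 0.    -0.002  0.   ] tcp [608.7 -63.6 129.4] F [-0.2 -0.3 -0.3] gap 0.2 g 0.0 t 5.725
```

```bash
python3 -m inch '[[-1,-2,38,0,0,0,0],[-1,-12,56,0,0,0,0],[-1,-20,69,0,0,0,0],[-1,-26,84,0,0,0,0],[-1,-30,99,0,0,0,0]]'
python3 -m inch '[[0,0,6,0,0,0,0],[0,0,11,0,0,0,0],[0,0,14,0,0,0,0],[0,0,15,0,0,0,0]]'
python3 -c "
from h import *
plan(hw(0,-.073,.0155),HY+np.pi/2)"
```

```text
time: 6.35
tcp_pos: [0.6164, -0.0938, 0.0307]
eef_rot: [-0.3, 3.126, -0.0]
force: [-0.9, -0.2, 1.7]
finger_gap: 0.0004
grasp_force: 0.5
time: 6.85
tcp_pos: [0.6162, -0.0929, 0.0164]
eef_rot: [-0.301, 3.127, -0.0]
force: [0.1, -1.1, 0.5]
finger_gap: 0.0002
grasp_force: 0.4
shift [ 0.8 -1.4  0.9] rot [-0.  0. -0.] tcp [616.2 -92.9  16.4] F [ 0.1 -1.1  0.5] gap 0.2 g 0.4 t 6.85
```

```bash
python3 -m inch '[[0,0,1,0,0,0,0],[0,0,2,0,0,0,0],[0,0,2,0,0,0,0]]'
python3 -m inch '[[0,0,1,0,0,0,0],[0,0,1,0,0,0,0]]'
```

```text
time: 7.22
tcp_pos: [0.6163, -0.0929, 0.0159]
eef_rot: [-0.302, 3.126, -0.0]
force: [-2.2, 0.5, 8.0]
finger_gap: 0.0004
grasp_force: 3.8
time: 7.48
tcp_pos: [0.6163, -0.0929, 0.0158]
eef_rot: [-0.302, 3.126, -0.001]
force: [-3.7, 1.4, 12.4]
finger_gap: 0.0003
grasp_force: 6.0
```

Contact stops firmly at z=15.8 mm, so the hasp is shut. Now to a point above the hook's shank.

```bash
python3 -m inch '[[0,0,-20,0,0,0,0],[0,-10,-60,0,0,0,0],[30,-60,-100,0,0,0,60],[60,-110,-100,0,0,0,60],[90,-160,-100,0,0,0,60]]' >/dev/null
python3 -c "
from h import *
plan([.4427,-.3287,.10],.32+np.pi/2)"
```

```text
shift [124.9 -37.   14.2] rot [-0.001  0.003 -0.127] tcp [ 558.2 -268.5  114.5] F [ 0.6 -0.3 -0.1] gap 22.8 g 0.0 t 8.1
```

```bash
python3 -m inch '[[40,-12,5,0,0,-0.06,60],[80,-24,10,0,0,-0.127,60],[125,-37,14,0,0,-0.127,60],[125,-37,14,0,0,-0.127,60],[125,-37,14,0,0,-0.127,60]]'
python3 - <<'E'
from h import *
s=shot('side','side3.png');t=shot('top','top3.png');w=shot('wrist','w3.png')
np.save('w.npy',w,allow_pickle=True)
a=cv2.resize(cv2.imread('pics/top3.png')[190:245,290:375],None,fx=4,fy=4,interpolation=3)
b=cv2.resize(cv2.imread('pics/side3.png')[195:255,265:350],None,fx=4,fy=4,interpolation=3)
c=cv2.imread('pics/w3.png');c=cv2.resize(c,(460,345))
o=np.zeros((470,800,3),np.uint8);o[:220,:340]=a;o[220:460,:340]=b;o[:345,340:]=c
cv2.imwrite('pics/z3.png',np.clip(o*1.4,0,255).astype(np.uint8))
plan([.4427,-.3287,.10],.32+np.pi/2)
E
```

```text
time: 8.72
tcp_pos: [0.4431, -0.3276, 0.0996]
eef_rot: [-0.498, 3.101, -0.001]
force: [0.3, 0.6, -0.1]
finger_gap: 0.0521
grasp_force: 0.0
shift [ 1.4 -1.3 -0.7] rot [-0.001  0.001 -0.   ] tcp [ 443.7 -327.    99.3] F [-0.4  0.6 -0.2] gap 52.0 g 0.0 t 8.875
```

View pics/z3.png

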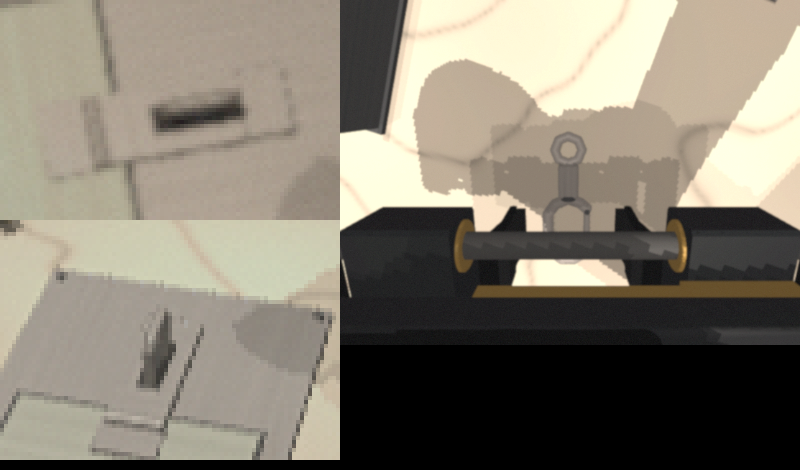

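Run:
```python
from h import *
w=np.load('w.npy',allow_pickle=True).item()
f=640/460
e=onz(w,228*f,149*f,.006);n=onz(w,228.5*f,165*f,.009);m=onz(w,228.5*f,198*f,.011)
print(e,n,m,'yaw',np.arctan2(*(m-e)[[1,0]]),np.linalg.norm(m-e),np.linalg.norm(n-e))
print('shank',e[:2]+.0295*np.array([np.cos(.32),np.sin(.32)]))
g=cv2.cvtColor(w['img'],cv2.COLOR_RGB2GRAY)
for r in (240,250,260): print(r,g[r,290:345:1].tolist())
plan([.4427,-.3287,.003],.32+np.pi/2)
```

```text
[ 0.416176   -0.33824574  0.006     ] [ 0.42889383 -0.33359631  0.009     ] [ 0.45693058 -0.32438105  0.011     ] yaw 0.327917415822522 0.04333779933391117 0.013869401323652652
shank [ 0.44417845 -0.32896603]
240 [93, 94, 93, 93, 94, 93, 94, 93, 93, 93, 95, 93, 91, 83, 75, 74, 77, 78, 78, 78, 77, 76, 75, 76, 76, 77, 78, 79, 80, 77, 76, 75, 77, 77, 79, 78, 77, 77, 76, 74, 76, 78, 87, 93, 94, 94, 94, 93, 93, 94, 95, 94, 93, 94, 95]
250 [92, 93, 93, 93, 93, 94, 93, 92, 94, 94, 94, 93, 89, 84, 76, 75, 75, 76, 77, 77, 76, 77, 76, 75, 76, 77, 78, 79, 78, 76, 77, 74, 77, 76, 76, 78, 78, 78, 76, 72, 74, 78, 86, 93, 93, 94, 94, 92, 93, 93, 92, 94, 95, 95, 96]
260 [93, 94, 94, 94, 91, 93, 93, 93, 93, 94, 94, 93, 90, 81, 75, 74, 75, 76, 77, 76, 75, 75, 72, 75, 75, 77, 78, 78, 77, 77, 76, 78, 75, 77, 78, 77, 76, 76, 74, 73, 74, 82, 89, 93, 94, 95, 94, 94, 94, 93, 94, 93, 94, 94, 94]
shift [ 1.5 -1.2 96.3] rot [-0.001  0.001 -0.   ] tcp [ 443.7 -327.    99.3] F [-0.4  0.6 -0.2] gap 52.0 g 0.0 t 8.875
```

```bash
python3 -m inch '[[1,-1.5,40,0,0,0,60],[1,-1.5,75,0,0,0,60],[1,-1.5,90,0,0,0,60],[1,-1.5,95.5,0,0,0,60],[1,-1.5,95.5,0,0,0,60]]' 50
python3 -m inch '[[0,0,0,0,0,0,10],[0,0,0,0,0,0,5],[0,0,0,0,0,0,0],[0,0,0,0,0,0,0],[0,0,0,0,0,0,0]]' 50
```

```text
time: 9.5
tcp_pos: [0.4428, -0.3293, 0.0042]
eef_rot: [-0.5, 3.101, -0.001]
force: [0.8, -0.6, -0.1]
finger_gap: 0.0523
grasp_force: 0.0
time: 10.12
tcp_pos: [0.4421, -0.3292, 0.0039]
eef_rot: [-0.499, 3.102, -0.0]
force: [0.2, 0.5, 1.1]
finger_gap: 0.0173
grasp_force: 50.0
```

Hasp is flat in both views, and the wrist view showed the hook aligned with its gate on the right. Shank is gripped, gap 17.3 mm. Lift and carry to the pre-push pose.

```bash
python3 -m inch '[[0,0,-20,0,0,0,0],[0,0,-50,0,0,0,0],[0,0,-90,0,0,0,0],[0,0,-100,0,0,0,0],[0,0,-100,0,0,0,0]]'
python3 - <<'E'
from h import *
t=shot('top')
for p in((152,110),(243,100),(290,99)):
    q=onz(t,290+p[0]/4,190+p[1]/4,.016)[:2]-C;c,s=np.cos(HY),np.sin(HY);print('hatch xy',q@[c,s],q@[-s,c])
plan(hw(-.0545,-.088,.08),HY+np.pi/2)
E
```

```text
time: 10.75
tcp_pos: [0.4417, -0.3288, 0.1034]
eef_rot: [-0.498, 3.102, 0.001]
force: [-0.4, 0.3, -1.7]
finger_gap: 0.0174
grasp_force: 50.0
hatch xy 0.006508836826402989 -0.0037413744246152405
hatch xy 0.002718906120837597 -0.05598239033759622
hatch xy -0.0016178491483625139 -0.08254503113535006
shift [-183.1  159.8   22.5] rot [ 0.002 -0.001  0.126] tcp [ 441.1 -328.6  102.4] F [-0.1  0.2 -2. ] gap 17.3 g 50.0 t 10.8
```

```bash
python3 -m inch '[[-45,40,0,0,0,0.03,0],[-90,80,5,0,0,0.06,0],[-135,118,12,0,0,0.09,0],[-175,153,20,0,0,0.126,0],[-183,160,22.5,0,0,0.126,0]]'>/dev/null
python3 -m inch '[[0,0,0,0,0,0,0],[0,0,0,0,0,0,0]]'
python3 -c "
from h import *
plan(hw(-.0545,-.088,.024),HY+np.pi/2)"
```

```text
time: 11.68
tcp_pos: [0.5645, -0.1209, 0.0805]
eef_rot: [0.3, -3.125, -0.0]
force: [-0.4, 0.3, -1.5]
finger_gap: 0.0173
grasp_force: 50.0
shift [-0.9  1.2 56.5] rot [ 0.    -0.002 -0.001] tcp [ 564.5 -120.9   80.5] F [-0.4  0.3 -1.5] gap 17.3 g 50.0 t 11.675
```

```bash
python3 -m inch '[[-1,1,20,0,0,0,0],[-1,1,40,0,0,0,0],[-1,1,52,0,0,0,0],[-1,1,57,0,0,0,0],[-1,1,57,0,0,0,0]]'
python3 - <<'E'
from h import *
t=shot('top','top4.png');s=shot('side','side4.png')
np.save('t4.npy',t,allow_pickle=True);np.save('s4.npy',s,allow_pickle=True)
a=cv2.resize(cv2.imread('pics/top4.png')[185:255,310:400],None,fx=6,fy=6,interpolation=3)[:, :540]
b=cv2.resize(cv2.imread('pics/side4.png')[190:250,270:345],None,fx=5,fy=5,interpolation=3)[:300]
o=np.zeros((600,800,3),np.uint8);o[:420,:540]=a;o[300:600,425:800]=b
cv2.imwrite('pics/z4.png',np.clip(o*1.5,0,255).astype(np.uint8))
# predicted pixels for outer leg centre at z .028,.054 and hook bend
for z in(.016,.028,.054):print(z,'outer',proj(t,hw(0,-.048,z)),proj(s,hw(0,-.048,z)),'inner',proj(s,hw(0,-.010,z)))
E
```

```text
time: 12.3
tcp_pos: [0.5664, -0.1191, 0.0243]
eef_rot: [-0.302, 3.127, -0.0]
force: [0.4, -0.7, -1.8]
finger_gap: 0.0172
grasp_force: 50.0
0.016 outer [347.55265894 216.77777636] [306.28258936 225.95558824] inner [302.75589884 234.40926268]
0.028 outer [347.85440411 215.82586803] [306.27999934 222.53841623] inner [302.73070424 230.96457724]
0.054 outer [348.53187533 213.6886656 ] [306.27427515 214.98616429] inner [302.67499548 223.34789853]
```

View pics/z4.png

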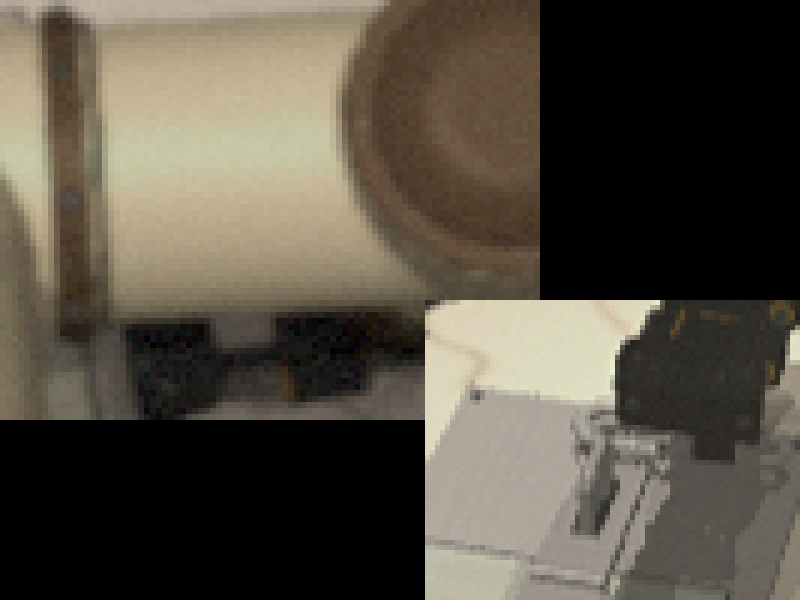

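The top view is blocked by the arm. The side view shows the hook beside the staple, with the pivot rivet at about (318,223) and the gate-side edge running to about (302,219). I'll compare those with predicted pixels.

Run:
```python
from h import *
s=np.load('s4.npy',allow_pickle=True).item();st=ctrl.sense()
c,q=np.cos(HY),np.sin(HY);d=st['tcp_pos'][:2]-C;tx,ty=d@[c,q],d@[-q,c];print('tcp hatch',tx,ty)
z0=st['tcp_pos'][2]-.0039
for n,p in dict(pivot=(0,17,10),gatetip=(29.5,17,10),noseend=(54,0,10),eyeend=(-73,0,6),eyec=(-58.5,0,10),gx0=(0,20,0),shk=(-14,9,12)).items():
    print(n,proj(s,hw(tx+.0305+p[0]/1e3,ty+p[1]/1e3,z0+p[2]/1e3)).round(1))
g=cv2.cvtColor(s['img'],cv2.COLOR_RGB2GRAY)
np.set_printoptions(linewidth=250)
print(np.arange(296,342));print(np.c_[np.arange(208,232),g[208:232,296:342]])
```

```text
tcp hatch -0.05245672743644349 -0.08768017244571354
pivot [316.  218.1]
gatetip [305.7 216.4]
noseend [298.8 211.6]
eyeend [342.9 219.6]
eyec [337.8 217.7]
gx0 [315.7 221.5]
shk [321.6 216.6]
[296 297 298 299 300 301 302 303 304 305 306 307 308 309 310 311 312 313 314 315 316 317 318 319 320 321 322 323 324 325 326 327 328 329 330 331 332 333 334 335 336 337 338 339 340 341]
[[208 146 146 ...  83  90  90]
 [209 133 142 ...  83  82  82]
 [210 116 123 ...  76  77  76]
 ...
 [229 111 114 ...  68  66  69]
 [230 111 105 ...  68  67  67]
 [231 112  97 ...  67  68  67]]
```

Run:
```python
import cv2,numpy as np
a=cv2.imread('pics/side4.png')[200:242,285:351]
a=np.clip(cv2.resize(a,None,fx=12,fy=12,interpolation=2)*1.7,0,255).astype(np.uint8)
for n,(x,y) in dict(pv=(316,218.1),tip=(305.7,216.4),ns=(298.8,211.6),ee=(342.9,219.6),outT=(306.3,215),outB=(306.3,226),inT=(302.7,223.3),inB=(302.7,234.4)).items():
    p=(int((x+.5-285)*12),int((y+.5-200)*12));cv2.drawMarker(a,p,(0,0,255),0,10,1);cv2.putText(a,n,p,0,.45,(255,0,0),1)
cv2.imwrite('pics/z5.png',a)
```

View pics/z5.png

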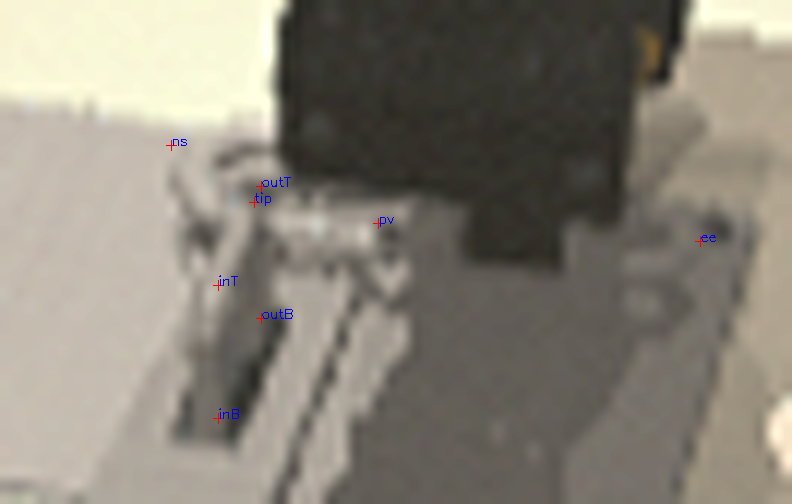

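The bow runs from about (250,195) to (215,290) in the crop, within a pixel of prediction. The hook's pivot (392,235) and nose (172,180) put the leg at hook x of about 22–25 mm. I'll shift 2.5 mm for margin from the nose, lower a little, and push in with force checks.

```bash
python3 -m inch '[[-2.5,0,2,0,0,0,0],[-2.5,5,2,0,0,0,0],[-2.5,9,2,0,0,0,0],[-2.5,12,2,0,0,0,0],[-2.5,12,2,0,0,0,0]]'
python3 -m inch '[[0,1.5,0,0,0,0,0],[0,3,0,0,0,0,0],[0,4.5,0,0,0,0,0],[0,6,0,0,0,0,0],[0,6,0,0,0,0,0]]'
```

```text
time: 13.02
tcp_pos: [0.5666, -0.1061, 0.0222]
eef_rot: [0.303, -3.127, -0.0]
force: [0.9, 0.0, -1.4]
finger_gap: 0.0172
grasp_force: 50.0
time: 13.65
tcp_pos: [0.5654, -0.101, 0.0223]
eef_rot: [0.302, -3.127, 0.001]
force: [-0.5, -2.4, -2.1]
finger_gap: 0.0175
grasp_force: 50.0
```

```bash
python3 -m inch '[[0,1.5,0,0,0,0,0],[0,3,0,0,0,0,0],[0,3,0,0,0,0,0]]'
python3 -m inch '[[0,1.5,0,0,0,0,0],[0,3,0,0,0,0,0],[0,3,0,0,0,0,0]]'
```

```text
time: 14.02
tcp_pos: [0.5646, -0.0977, 0.0222]
eef_rot: [0.302, -3.127, 0.0]
force: [-0.4, -4.0, -1.5]
finger_gap: 0.0171
grasp_force: 50.0
time: 14.4
tcp_pos: [0.5643, -0.0945, 0.0222]
eef_rot: [0.303, -3.127, 0.0]
force: [0.1, -5.2, -1.6]
finger_gap: 0.0173
grasp_force: 50.1
```

```bash
python3 -m inch '[[0,2,0,0,0,0,0],[0,4,0,0,0,0,0],[0,6,0,0,0,0,0],[0,6,0,0,0,0,0]]'
python3 -m inch '[[0,2,0,0,0,0,0],[0,4,0,0,0,0,0],[0,6,0,0,0,0,0],[0,6,0,0,0,0,0]]'
python3 -m inch '[[0,1.5,0,0,0,0,0],[0,3,0,0,0,0,0],[0,3,0,0,0,0,0]]'
```

```text
time: 14.9
tcp_pos: [0.5635, -0.0888, 0.0224]
eef_rot: [-0.302, 3.126, -0.0]
force: [-0.3, -5.6, -2.1]
finger_gap: 0.0172
grasp_force: 50.1
time: 15.4
tcp_pos: [0.5614, -0.083, 0.0221]
eef_rot: [0.302, -3.126, 0.0]
force: [-2.2, -5.2, -0.7]
finger_gap: 0.0173
grasp_force: 50.1
time: 15.78
tcp_pos: [0.5601, -0.0801, 0.0218]
eef_rot: [0.301, -3.124, -0.0]
force: [-2.1, -5.1, -0.0]
finger_gap: 0.0172
grasp_force: 50.1
```

```bash
python3 -m inch '[[0,1.5,0,0,0,0,0],[0,3,0,0,0,0,0],[0,3,0,0,0,0,0]]'
python3 -m inch '[[0,1,0,0,0,0,0],[0,2,0,0,0,0,0],[0,2,0,0,0,0,0]]'
python3 -m inch '[[0,1,0,0,0,0,0],[0,2,0,0,0,0,0],[0,2,0,0,0,0,0]]'
```

```text
time: 16.15
tcp_pos: [0.5574, -0.0769, 0.0211]
eef_rot: [0.301, -3.12, -0.001]
force: [-5.6, -1.1, -1.0]
finger_gap: 0.0175
grasp_force: 50.0
time: 16.52
tcp_pos: [0.5614, -0.0744, 0.0225]
eef_rot: [-0.304, 3.125, 0.0]
force: [0.1, -0.3, -1.2]
finger_gap: 0.0174
grasp_force: 50.0
time: 16.9
tcp_pos: [0.5602, -0.0729, 0.0222]
eef_rot: [-0.303, 3.127, 0.0]
force: [-0.2, 0.5, -2.2]
finger_gap: 0.017
grasp_force: 50.0
```

Force dropped to zero after a peak, which means the gate has flicked shut. Now I tug back along tool +x.

```bash
python3 -m inch '[[3,-2,0,0,0,0,0],[6,-4,0,0,0,0,0],[9,-5,0,0,0,0,0],[12,-5,0,0,0,0,0],[12,-5,0,0,0,0,0]]'
python3 -m inch '[[1,0,0,0,0,0,0],[2,0,0,0,0,0,0],[2,0,0,0,0,0,0]]'
```

```text
time: 17.52
tcp_pos: [0.549, -0.0803, 0.0222]
eef_rot: [0.302, -3.127, -0.0]
force: [-0.4, -0.0, -1.0]
finger_gap: 0.0168
grasp_force: 50.0
time: 17.9
tcp_pos: [0.5473, -0.0806, 0.0222]
eef_rot: [0.302, -3.127, -0.0]
force: [0.2, -0.4, -2.4]
finger_gap: 0.0171
grasp_force: 50.0
```

```bash
python3 -m inch '[[1,0,0,0,0,0,0],[2,0,0,0,0,0,0],[2,0,0,0,0,0,0]]'
python3 -m inch '[[1,0,0,0,0,0,0],[1.5,0,0,0,0,0,0],[1.5,0,0,0,0,0,0]]'
```

```text
time: 18.27
tcp_pos: [0.5453, -0.081, 0.0222]
eef_rot: [0.302, -3.127, -0.0]
force: [-0.4, 0.5, -1.4]
finger_gap: 0.0173
grasp_force: 50.0
time: 18.65
tcp_pos: [0.5441, -0.0813, 0.0223]
eef_rot: [-0.302, 3.126, -0.0]
force: [0.7, 0.0, -2.2]
finger_gap: 0.0171
grasp_force: 50.0
```

```bash
for i in 1; do python3 -m inch '[[1,0,0,0,0,0,0],[1,0,0,0,0,0,0]]'; python3 -m inch '[[1,0,0,0,0,0,0],[1,0,0,0,0,0,0]]'; done
```

```text
time: 18.9
tcp_pos: [0.5439, -0.0813, 0.0225]
eef_rot: [-0.303, 3.125, -0.0]
force: [2.6, 0.7, -2.1]
finger_gap: 0.0173
grasp_force: 50.0
time: 19.15
tcp_pos: [0.5438, -0.0814, 0.0227]
eef_rot: [-0.303, 3.123, -0.0]
force: [6.3, 1.5, -3.1]
finger_gap: 0.0172
grasp_force: 50.0
```

```bash
python3 -m inch '[[1,0,0,0,0,0,0],[1,0,0,0,0,0,0]]'
```

```text
time: 19.4
tcp_pos: [0.5437, -0.0814, 0.0229]
eef_rot: [-0.303, 3.121, -0.0]
force: [5.9, 0.3, -3.3]
finger_gap: 0.0171
grasp_force: 50.0
```

```bash
python3 -m inch '[[1,0,0,0,0,0,0],[1,0,0,0,0,0,0]]'; python3 -m inch '[[1,0,0,0,0,0,0],[1,0,0,0,0,0,0]]';python3 -m inch '[[0,0,0,0,0,0,0],[0,0,0,0,0,0,0]]'
```

```text
time: 19.65
tcp_pos: [0.5437, -0.0814, 0.0231]
eef_rot: [-0.303, 3.119, -0.0]
force: [8.1, 2.0, -5.0]
finger_gap: 0.0176
grasp_force: 50.0
time: 19.9
tcp_pos: [0.5436, -0.0814, 0.0233]
eef_rot: [-0.304, 3.117, -0.0]
force: [8.7, 2.5, -5.0]
finger_gap: 0.0173
grasp_force: 50.0
time: 20.15
tcp_pos: [0.5436, -0.0814, 0.0233]
eef_rot: [-0.304, 3.117, -0.0]
force: [8.6, 1.8, -5.4]
finger_gap: 0.0172
grasp_force: 50.0
```

```bash
python3 -m inch '[[1,0,0,0,0,0,0],[2,0,0,0,0,0,0],[2,0,0,0,0,0,0]]'; python3 -m inch '[[1,0,0,0,0,0,0],[1,0,0,0,0,0,0]]';python3 -m inch '[[1,0,0,0,0,0,0],[1,0,0,0,0,0,0],[1,0,0,0,0,0,0]]'
```

```text
time: 20.52
tcp_pos: [0.5436, -0.0815, 0.0237]
eef_rot: [-0.304, 3.113, -0.0]
force: [11.6, 0.9, -6.2]
finger_gap: 0.0171
grasp_force: 50.0
time: 20.78
tcp_pos: [0.5435, -0.0815, 0.0239]
eef_rot: [-0.305, 3.111, -0.0]
force: [12.0, 2.7, -7.9]
finger_gap: 0.0174
grasp_force: 50.0
time: 21.15
tcp_pos: [0.5435, -0.0816, 0.0241]
eef_rot: [-0.305, 3.109, -0.001]
force: [14.4, 3.4, -8.0]
finger_gap: 0.0171
grasp_force: 50.0
```

Tug reached about 15 N with the gate holding. Now relax it, lower onto the hasp and release.

```bash
python3 -m inch '[[-5,0,0,0,0,0,0],[-10,0,0,0,0,0,0],[-15,0,1,0,0,0,0],[-15,0,2.5,0,0,0,0],[-15,0,2.5,0,0,0,0]]' 
python3 -m inch '[[0,0,0.5,0,0,0,0],[0,0,1,0,0,0,0],[0,0,1,0,0,0,0]]' 5
```

```text
time: 21.78
tcp_pos: [0.5491, -0.0803, 0.0195]
eef_rot: [0.302, -3.126, 0.0]
force: [-0.3, -1.5, -1.3]
finger_gap: 0.0174
grasp_force: 50.0
time: 22.15
tcp_pos: [0.5494, -0.0802, 0.0187]
eef_rot: [0.302, -3.126, 0.0]
force: [-1.1, -0.2, 0.0]
finger_gap: 0.0178
grasp_force: 5.0
```

```bash
python3 -m inch '[[0,0,0,0,0,0,30],[0,0,0,0,0,0,45],[0,0,0,0,0,0,45],[0,0,0,0,0,0,45],[0,0,0,0,0,0,45]]' 
python3 -m inch '[[0,0,-15,0,0,0,45],[0,0,-40,0,0,0,45],[0,0,-80,0,0,0,45],[40,-60,-110,0,0,0,45],[80,-120,-120,0,0,0,45]]' 
python3 -m inch '[[30,-50,0,0,0,0,45],[30,-100,0,0,0,0,45],[30,-100,0,0,0,0,45]]'
python3 - <<'E'
from h import *
t=shot('top','top6.png');s=shot('side','side6.png')
a=cv2.resize(cv2.imread('pics/top6.png')[185:260,300:390],None,fx=6,fy=6,interpolation=3)[:400]
b=cv2.resize(cv2.imread('pics/side6.png')[200:242,285:351],None,fx=8,fy=8,interpolation=3)
o=np.zeros((600,800,3),np.uint8);o[:400,:540]=a;o[264:600,272:800]=b
cv2.imwrite('pics/z6.png',np.clip(o*1.5,0,255).astype(np.uint8))
E
```

```text
time: 22.78
tcp_pos: [0.5498, -0.0802, 0.0187]
eef_rot: [-0.302, 3.127, -0.0]
force: [-0.5, 0.3, 0.0]
finger_gap: 0.0389
grasp_force: 0.0
time: 23.4
tcp_pos: [0.5048, -0.1909, 0.1372]
eef_rot: [-0.306, 3.122, -0.002]
force: [0.6, 0.0, 0.0]
finger_gap: 0.0391
grasp_force: 0.0
time: 23.78
tcp_pos: [0.4938, -0.297, 0.1351]
eef_rot: [-0.295, 3.126, -0.002]
force: [-0.6, 1.3, 0.8]
finger_gap: 0.0393
grasp_force: 0.0
```

View pics/z6.png

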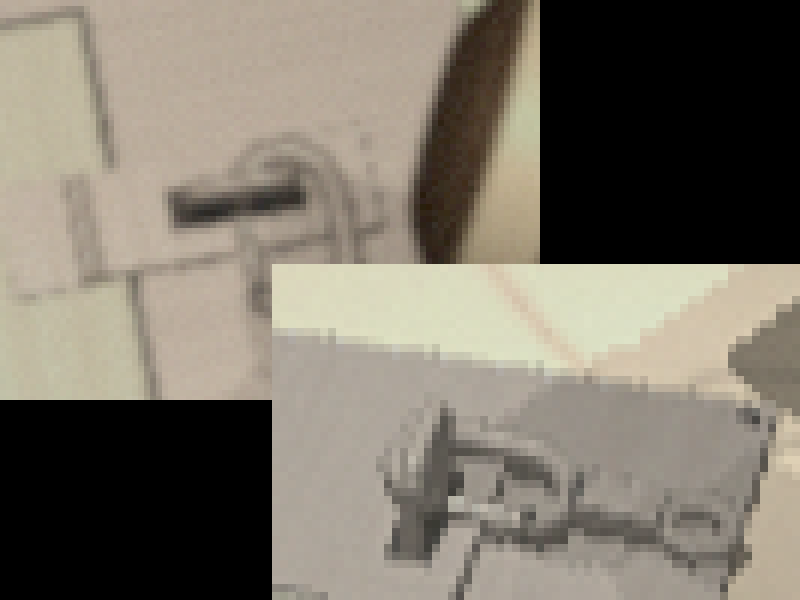

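The top view shows the hook's loop around the outer leg (about (348,216)), with the gate running through the slot and straight. The side view shows the hook lying flat on the shut hasp, the gripper clear. I'm handing in.

```bash
python3 -c "
from workcell import ctrl
print(ctrl.finish_job())"
```

```text
the job is handed in; nothing more can be done
None
```

I handed the job in at about 24 s: the hasp is shut, the hook is caught on the outer leg and held a tug of about 15 N, and it now lies released on the hasp with its gate shut in the last pictures; the first try at folding the hasp missed and I repeated it, no result came back from the judge, and I did not re-check the padlock, stamp and keys at the end, though no move went near them.

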